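# Level a rocking gel-casting table

## Task

The gel-casting table rocks because two of its levelling screws, diagonally across from each other, have been backed off. Turn its screws by their tommy bars until all four feet carry the table firmly and it stands level, the bubble inside its ring. Leave the table where it stands with the casting tray in its place between the stops, and do not shift or tip the three bottles around it.

Things in the scene. Friction and masses are not known exactly. Their poses are not given: they have to be found in the camera images.
- casting_table: flat aluminium gel-casting table, 150 x 220 x 12 mm, loose, about 3.8 kg with all it carries, standing on four levelling screws with rubber-soled feet. Origin: centre of the table, at the level of the soles when all screws read 0 (38 mm below its upper face, which has the tray on it). x = its short side, y = its long side, z = up through the plate
- table_centre (a point): centre of the table's upper face, 38 mm above the table's origin
- gel_tray: clear mini-gel casting tray, 100 x 66 x 22 mm, open on top, loose, lying on the middle of the table between four low black L-shaped stops (1 mm play). Origin: centre of its underside, x along its 100 mm side, parallel to the table's x
- level_centre (a point): centre of the round bullseye level (30 mm across, 8 mm high) that is fixed on the table at x 0, y +86 mm of the table
- bubble_top (a point): the level's pale bubble, 7 mm wide: it stands at level_centre when the table is level and moves about 3 mm toward the high side for each degree of tilt (at most 7.5 mm); within 0.5 degree it lies wholly inside the thin black ring
- work_mat: grey silicone mat, 250 (x) x 400 x 3 mm, fixed on the bench; the table's feet and the bystanders stand on its upper face, 3 mm above the origin (centre of its underside)
- bottle_buffer: bystander: white lab bottle, 66 mm wide, 135 mm high (body to 119 mm, cap 34 mm wide above), loose, standing near a corner of the mat; origin at the centre of its underside
- bottle_stain: bystander: lab bottle, 56 mm wide, 115 mm high (body to 101 mm, cap 30 mm wide above), loose, standing near a corner of the mat; origin at the centre of its underside
- bottle_amber: bystander: small dark reagent bottle, 42 mm wide, 89 mm high, loose, standing near a corner of the mat; origin at the centre of its underside
- imager_corner (a point): foot of the near right-hand upright edge of the fixed grey instrument box behind the left part of the mat; the box is 460 mm high and fills all that lies farther in +x and +y from this edge
- tower_front (a point): middle of the lower front edge of the fixed computer tower behind the mat: 400 mm high, 190 mm wide (y), it fills what lies behind this point (+x)
- screw_1 (a joint): turn of levelling screw 1, on an upright axis at x, y = +55, +88 mm of the table. Grows clockwise from above: clockwise drives foot and screw down, 4 mm a turn (6.28 rad). At 0 the sole is 26 mm below the plate's underside, below 0 it is drawn up; the table is even when all four read alike. Range -13.8 to 6.28; friction (0.045 N m) holds it where it is left
- bar_end_1 (a point): centre of a ball end (11 mm) of screw 1's tommy bar, 32 mm from the axis; the bar reaches as far the other way. The level bar, 7 mm thick, passes through a 19 mm wide hub; at screw value 0 its middle is 24 mm above the table's upper face, 4 mm higher per turn backed off. A 27 mm wide nut under the hub stands 7 mm above the plate
- foot_1: swivelling foot of screw 1, 31 mm wide, rubber sole; yields 1 mm for 10 N. Origin: centre of the sole, on the screw's axis
- screw_2 (a joint): turn of levelling screw 2, on an upright axis at x, y = -55, +88 mm of the table. Grows clockwise from above: clockwise drives foot and screw down, 4 mm a turn (6.28 rad). At 0 the sole is 26 mm below the plate's underside, below 0 it is drawn up; the table is even when all four read alike. Range -13.8 to 6.28; friction (0.045 N m) holds it where it is left
- bar_end_2 (a point): centre of a ball end (11 mm) of screw 2's tommy bar, 32 mm from the axis; the bar reaches as far the other way. The level bar, 7 mm thick, passes through a 19 mm wide hub; at screw value 0 its middle is 24 mm above the table's upper face, 4 mm higher per turn backed off. A 27 mm wide nut under the hub stands 7 mm above the plate
- foot_2: swivelling foot of screw 2, 31 mm wide, rubber sole; yields 1 mm for 10 N. Origin: centre of the sole, on the screw's axis
- screw_3 (a joint): turn of levelling screw 3, on an upright axis at x, y = -55, -88 mm of the table. Grows clockwise from above: clockwise drives foot and screw down, 4 mm a turn (6.28 rad). At 0 the sole is 26 mm below the plate's underside, below 0 it is drawn up; the table is even when all four read alike. Range -13.8 to 6.28; friction (0.045 N m) holds it where it is left
- bar_end_3 (a point): centre of a ball end (11 mm) of screw 3's tommy bar, 32 mm from the axis; the bar reaches as far the other way. The level bar, 7 mm thick, passes through a 19 mm wide hub; at screw value 0 its middle is 24 mm above the table's upper face, 4 mm higher per turn backed off. A 27 mm wide nut under the hub stands 7 mm above the plate
- foot_3: swivelling foot of screw 3, 31 mm wide, rubber sole; yields 1 mm for 10 N. Origin: centre of the sole, on the screw's axis
- screw_4 (a joint): turn of levelling screw 4, on an upright axis at x, y = +55, -88 mm of the table. Grows clockwise from above: clockwise drives foot and screw down, 4 mm a turn (6.28 rad). At 0 the sole is 26 mm below the plate's underside, below 0 it is drawn up; the table is even when all four read alike. Range -13.8 to 6.28; friction (0.045 N m) holds it where it is left
- bar_end_4 (a point): centre of a ball end (11 mm) of screw 4's tommy bar, 32 mm from the axis; the bar reaches as far the other way. The level bar, 7 mm thick, passes through a 19 mm wide hub; at screw value 0 its middle is 24 mm above the table's upper face, 4 mm higher per turn backed off. A 27 mm wide nut under the hub stands 7 mm above the plate
- foot_4: swivelling foot of screw 4, 31 mm wide, rubber sole; yields 1 mm for 10 N. Origin: centre of the sole, on the screw's axis

How it is judged:
At the end, for the whole second after the job is handed in: each foot bears on the mat with over 2.5 N; the table is at rest, within 0.6 degree (0.0105 rad) of level and 30 mm of where it stood; the tray lies flat on it within 12 mm of its middle; the three bottles stand upright (0.1 rad) within 20 mm of where they stood (contact force between each of foot_1, foot_2, foot_3, foot_4 and anything else above 2.5 N and angle between casting_table's own z axis and vertical below 0.0105 rad and distance of table_centre from where it was at the start of the episode below 0.03 m and horizontal distance between gel_tray and table_centre below 0.012 m and z of gel_tray in the frame of table_centre between -0.004 and 0.004 m and linear speed of casting_table below 0.01 m/s and angular speed of casting_table below 0.05 rad/s and angle between each of bottle_buffer, bottle_stain, bottle_amber's own z axis and vertical below 0.1 rad and distance of each of bottle_buffer, bottle_stain, bottle_amber from where it was at the start of the episode below 0.02 m); the robot touches nothing.
It fails at once if the large bottle is shoved or knocked over (distance of bottle_buffer from where it was at the start of the episode above 0.02 m or angle between bottle_buffer's own z axis and vertical above 0.3 rad).
It fails at once if the smaller bottle is shoved or knocked over (distance of bottle_stain from where it was at the start of the episode above 0.02 m or angle between bottle_stain's own z axis and vertical above 0.3 rad).
It fails at once if the small dark bottle is shoved or knocked over (distance of bottle_amber from where it was at the start of the episode above 0.02 m or angle between bottle_amber's own z axis and vertical above 0.3 rad).
It fails at once if the casting tray is knocked out of its place (horizontal distance between gel_tray and table_centre above 0.02 m).
It also fails if it takes over 64 s, if anything falls off the work surface, if the arm or the gripper's body presses on something with over 40 N, if the wrist force passes 120 N, or if a joint passes its speed limit or range.

## Robot

A 6-joint arm with a two-finger parallel gripper is mounted at the origin on a cart in front of the work surface, level with it; the furniture and walls round the work are solid. World frame = base frame: x ahead of the robot, y to its left, z up, the work surface at z = 0. Lengths are in m, angles in rad, forces in N, time in s.
With the tool pointing down it reaches from about 0.375 to 0.9 m from the base axis. Payload 3.1 kg.
Tool frame: the origin (TCP) lies on the centre line of the jaws, within the pads' length; the fingertips stand 22 mm ahead of it and the grasp point (between the pads) lies 3 mm ahead of it; z points along the fingers, y is the line along which they close (so a half turn about z gives the same grasp; the last joint's range is limited). The gripper opens to 85 mm and grips with 20 to 120 N. Pads are 22 mm wide; open, the fingers measure 114 mm over their backs; the gripper's body (76 mm by 85 mm) begins 54 mm behind the grasp point. The pads swing forward as they close: fully open they stand 13 mm farther back than shut.
Start: joints at [-1.393, 0.527, 1.433, -0, 1.181, -0.178], TCP at [0.218, -0.586, 0.253] pointing down, gripper open.
Joint ranges: [-3.08, 3.08], [-0.75, 2.2], [0.22, 2.44], [-1.43, 4.57], [0, 2.65], [-2.85, 2.85]. Speed limits (rad/s): [2.79, 2.79, 3.14, 3.14, 3.14, 3.14].

## Interface

Orientations are given as a unit quaternion [x, y, z, w].
In Python, from station import manip gives the robot as it stands.
- The arm moves only by the tool drive_effector, called after "Call:" as name(argument=value, ...) on one line, values as JSON. Schema: {"type":"object","properties":{"steps":{"type":"array","items":{"type":"number"},"minItems":5,"maxItems":100},"force":{"type":"number"},"only":{"type":"string"},"quiet":{"type":"boolean"},"lines":{"type":"string"}},"required":["steps"],"additionalProperties":false}. steps is one flat list of numbers that holds 1 to 20 rows one after another, with no inner brackets; each row has 5 numbers: dx, dy, dz in shares of 0.75 m (1.0 is 0.75 m), then a turn about the tool's z in shares of 2 pi rad (1.0 is 2 pi rad), then the opening from 0.0 (shut) to 1.0 (fully open); each row is the pose to reach, as a shift and turn from the pose commanded when the call began, along the tool's axes at that moment; what a row does not reach only later rows make up. A row lasts 1/10 s, in which the tool goes at most 0.05 m and 0.15 rad, less where a joint would pass 70% of its speed; a pose out of reach is approached as far as the arm can. The fingers move at their own pace and stop on an object; force is the grip in N (left out, the last holds). Time passes only in rows, so rows that do not move let the fingers close. The tool returns the time, the measured TCP pose, the force, the opening and the grip force at its end. only (a regular expression) keeps the lines of the reply that match it, lines (a string "A,B") keeps lines A to B, and quiet returns only ok. Shift and turn numbers lie between -1 and 1, and a call with a number outside is refused. Input that does not fit is refused with a message, and nothing moves.
- manip.sense(): the state, without advancing time (a new reading comes with each control period).
- manip.snapshot(name): name is "scene" or "side" or "wrist"; returns a dict with "pixels" (420x560x3 uint8, red, green, blue), "range_z" (420x560 float32, m along the optical axis (not along the pixel's ray), 0 where there is no reading), "fov_y" (degrees; the focal length in pixels is half the picture's height over the tangent of half this angle, whatever the lens; pixels are square), "cx", "cy" (the principal point, pixels), "k1" (the pictures are not rectified: a ray, as slopes to the right and down, at radius r is drawn at 1 + k1 r^2 times it, then the intrinsics apply), "R" (3x3) and "t" (3): a world point X has camera coordinates R X + t; the wrist camera has in their place "hand_eye" (4x4, takes a point from camera to tool coordinates, whose origin is the TCP and whose axes are the flange's). Camera axes: x right, y down, z forward; pixel columns grow to the right and rows downward; lengths in m; the calibration is good to about 2 mm. A picture is of the moment at which its call begins: read the wrist's pose just before it.
- manip.sign_off(): hands the job in; it is judged then, once.
The state is a dict: "t": time; "q": joint angles; "qd": joint speeds; "tau": joint torques, N m; "tcp_pos": TCP position; "tool_rot": TCP orientation; "force": force on the tool from outside, world axes, zero at the start; "ft_torque": the same for the moment, N m; "finger_gap": opening from 0.0 (shut) to 1.0 (fully open); "gripper_force": force on a finger pad.
Only numpy, scipy, OpenCV 4.12 (cv2) and the standard library are available. Lean on these libraries where they do the work, as an engineer would, in place of code of your own. Each camera call takes 0.05 s, during which the arm holds its last target. There are 200 camera calls.

## Working session

There is one attempt and no reset: what is moved stays moved. The work goes in short steps, Python scripts to look and compute and a tool call to move; the robot and the scene stay as the last step left them, time stands still between calls to the robot, and variables do not carry over. Pictures are saved under pics/ and viewed, at most 10 in all, crops included, and the job is handed in when it is done.

```bash
ls; mkdir -p pics; cat > h.py <<'E'
import numpy as np,cv2
from station import manip
from scipy.spatial.transform import Rotation as Ro
def cam(s):
    H=s["pixels"].shape[0]; f=H/2/np.tan(np.radians(s["fov_y"])/2)
    K=np.array([[f,0,s["cx"]],[0,f,s["cy"]],[0,0,1.]]); return K,np.array([s["k1"],0,0,0,0.])
def snap(n,fn=None):
    st=manip.sense(); s=manip.snapshot(n)
    if n=="wrist":
        T=np.eye(4);T[:3,:3]=Ro.from_quat(st["tool_rot"]).as_matrix();T[:3,3]=st["tcp_pos"]
        T=T@np.array(s["hand_eye"]);s["R"]=T[:3,:3].T;s["t"]=-s["R"]@T[:3,3]
    s["R"]=np.array(s["R"]);s["t"]=np.array(s["t"])
    if fn: cv2.imwrite("pics/"+fn,s["pixels"][:,:,::-1])
    return s
def rays(s,uv):
    K,d=cam(s);n=cv2.undistortPoints(np.array(uv,float).reshape(-1,1,2),K,d).reshape(-1,2)
    return -s["R"].T@s["t"],np.c_[n,np.ones(len(n))]@s["R"]
def onplane(s,uv,z):
    c,r=rays(s,uv);return c+r*((z-c[2])/r[:,2])[:,None]
def depthpt(s,uv):
    c,r=rays(s,uv);uv=np.array(uv).astype(int).reshape(-1,2);return c+r*s["range_z"][uv[:,1],uv[:,0]][:,None]
def proj(s,X):
    K,d=cam(s);return cv2.projectPoints(np.array(X,float).reshape(-1,1,3),cv2.Rodrigues(s["R"])[0],s["t"],K,d)[0].reshape(-1,2)
E
cat > a.py <<'E'
from h import *
for n in("scene","side"):
    s=snap(n,n+"0.png"); print(n,-s["R"].T@s["t"],s["R"][2],s["fov_y"],s["k1"])
st=manip.sense();print(st)
E
python3 a.py
```

```text
pics
station.py
scene [ 0.08377689 -1.07244676  0.50166724] [ 0.45131186  0.7904848  -0.41406688] 43.83071956213864 0.037835046296995696
side [ 0.44391508 -0.82047112  0.62873305] [ 0.14006886  0.72799184 -0.67112488] 51.66203760424063 -0.0966756687571015
{'t': 0.1, 'q': array([-1.39353935e+00,  5.28397527e-01,  1.43375986e+00,  4.45121202e-05,
        1.18141853e+00, -1.78494974e-01]), 'qd': array([ 0.00095754, -0.00107974, -0.00185089,  0.0012333 , -0.00207188,
        0.00137916]), 'tau': array([-1.57557283e-04, -4.43304849e+01, -1.78586143e+01, -2.51370057e-04,
        3.87762513e-03,  2.56483884e-05]), 'tcp_pos': array([ 0.21761907, -0.58525368,  0.25242104]), 'tool_rot': array([ 9.84222751e-01,  1.76931041e-01,  2.11955184e-05, -9.91619486e-04]), 'force': array([0.37197454, 0.36552062, 0.70814532]), 'ft_torque': array([-0.01871092, -0.06234591, -0.05607162]), 'gripper_force': 0.0, 'finger_gap': 0.998794391419867}
```

View pics/scene0.png

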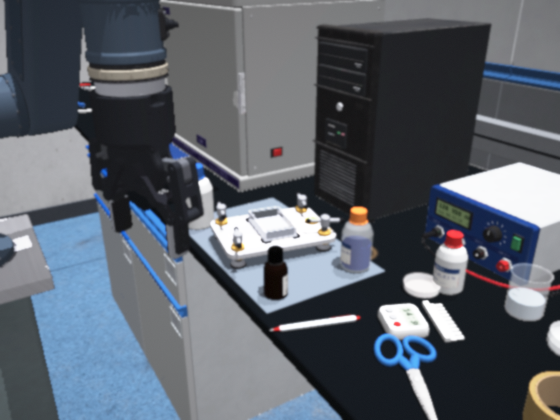

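View pics/side0.png

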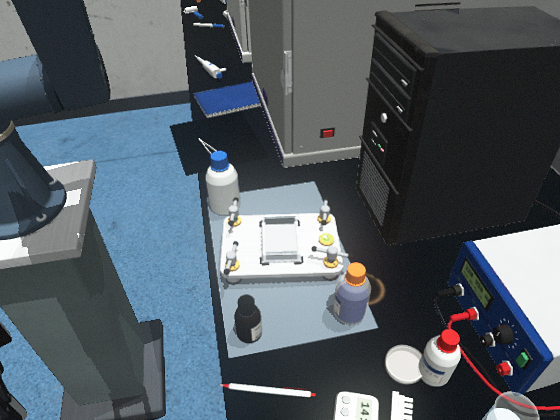

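Scene: the white table is at about (275,232) with its feet, amber bottle (276,275), stain bottle (357,245), buffer (200,205). Side view: table at (280,245), its level at (326,239), hubs near (332,258), (325,213), (233,215) and (232,262). I'll locate these by depth.

```bash
cat > b.py <<'E'
from h import *
np.set_printoptions(precision=4,suppress=True)
s=snap("side")
P=dict(level=(326,240),s1=(332,257),s2=(325,212),s3=(233,214),s4=(232,260),cBL=(223,278),cBR=(338,274),tray=(281,239),buf=(218,160),stain=(355,270),amber=(246,302),box=(287,160),tow=(388,236),matn=(228,350),mat2=(376,327))
p=depthpt(s,list(P.values()))
for k,v in zip(P,p):print(k,v)
c=depthpt(s,[(x,y) for y in range(420) for x in range(560)]).reshape(420,560,3)
m=(c[:,:,2]>.035)&(c[:,:,2]<.05)&(s["pixels"].min(2)>150)
n,l,st,ce=cv2.connectedComponentsWithStats(m.astype(np.uint8));i=1+np.argmax(st[1:,4]);q=c[l==i]
print(st[i],cv2.minAreaRect(q[:,:2].astype(np.float32)));A=np.c_[q[:,:2],np.ones(len(q))];print(np.linalg.lstsq(A,q[:,2],rcond=None)[0],q.mean(0))
E
python3 b.py
```

```text
level [ 0.6333 -0.2899  0.0443]
s1 [ 0.6259 -0.3482  0.0628]
s2 [ 0.644  -0.242   0.0698]
s3 [ 0.4721 -0.2122  0.0738]
s4 [ 0.4557 -0.3182  0.0648]
cBL [ 0.4351 -0.3047  0.0049]
cBR [ 0.6434 -0.3417  0.0042]
tray [ 0.553  -0.2652  0.0407]
buf [ 0.46   -0.1227  0.1384]
stain [ 0.6347 -0.4271  0.1176]
amber [ 0.4649 -0.4312  0.0935]
box [ 0.6207 -0.0149  0.036 ]
tow [ 0.7506 -0.305   0.0427]
matn [ 0.4258 -0.4516  0.0027]
mat2 [ 0.6712 -0.4638  0.0035]
[ 220  214  123   62 4098] ((0.5500022768974304, -0.2694748342037201), (0.1522495597600937, 0.21868647634983063), 80.17337036132812)
[-0.0112  0.0161  0.0491] [ 0.5423 -0.2794  0.0385]
```

Careful with the scale: shifts go in shares of 0.75 m and turns go in shares of 2 pi rad. That gives: 0.397 m / 0.75 = 0.5293, 0.352 m / 0.75 = 0.4693.

Call:
drive_effector(steps=[0.0587, -0.0267, -0.012, 0, 1, 0.1173, -0.0533, -0.024, 0, 1, 0.176, -0.08, -0.036, 0, 1, 0.2347, -0.1067, -0.048, 0, 1, 0.2933, -0.1333, -0.06, 0, 1, 0.352, -0.16, -0.072, 0, 1, 0.4107, -0.1867, -0.084, 0, 1, 0.4693, -0.2133, -0.096, 0, 1, 0.5293, -0.2373, -0.1067, 0, 1, 0.5293, -0.2373, -0.1067, 0, 1, 0.5293, -0.2373, -0.1067, 0, 1, 0.5293, -0.2373, -0.1067, 0, 1])

```text
t: 1.35
tcp_pos: [0.527, -0.2811, 0.3327]
tool_rot: [0.984, 0.177, -0.001, -0.0]
force: [0.4, -0.1, -0.1]
finger_gap: 1.002
gripper_force: 0.0
```

```bash
cat > c.py <<'E'
from h import *
import sys
np.set_printoptions(precision=4,suppress=True)
s=snap("wrist",sys.argv[1]);np.savez("w.npz",**s)
print(-s["R"].T@s["t"],s["R"],manip.sense()["q"])
E
python3 c.py w0.png
```

```text
[ 0.5944 -0.2564  0.4524] [[ 0.3472 -0.9378 -0.0012]
 [-0.8992 -0.3333  0.2833]
 [-0.2661 -0.0973 -0.959 ]] [-0.6776  0.4111  1.405  -0.0005  1.327   0.5392]
```

View pics/w0.png

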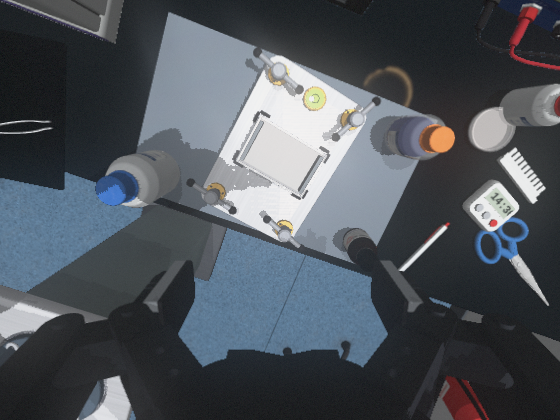

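The wrist view shows the whole table: hub 1 at (357,119), hub 2 (278,70), hub 3 (212,194), hub 4 (284,235), level (315,98), with the stain bottle close to screw 1. Next come heights over the plate, bar angles and the plate's tilt.

```bash
cat > d.py <<'E'
from h import *
np.set_printoptions(precision=4,suppress=True)
def plane(s):
    c=depthpt(s,[(x,y) for y in range(420) for x in range(560)]).reshape(420,560,3)
    m=(abs(c[:,:,2]-.042)<.012)&(s["pixels"].min(2)>170)
    n,l,st,ce=cv2.connectedComponentsWithStats(m.astype(np.uint8));i=1+np.argmax(st[1:,4])
    q=c[l==i]
    r=cv2.minAreaRect(q[:,:2].astype(np.float32))
    for _ in range(6):
        A=np.c_[q[:,:2]-r[0],np.ones(len(q))];k=np.linalg.lstsq(A,q[:,2],rcond=None)[0];e=q[:,2]-A@k;q=q[abs(e)<max(2.5*e.std(),.0008)]
    return c,r,k,e.std()
def report(s):
    c,r,k,sd=plane(s);C=np.array(r[0]);print("rect",r,"plane",k,"sd",sd)
    u=np.array([.985,-.17]); 
    b=cv2.boxPoints(r);e=[b[1]-b[0],b[2]-b[1]];y=max(e,key=np.linalg.norm);y=y/np.linalg.norm(y);y=y*np.sign(y@u);x=np.array([y[1],-y[0]])
    print("centre",C,"ytable",y,"tilt deg along x,y (high +)",np.degrees([k[:2]@x,k[:2]@y]))
    h=c[:,:,2]-(c[:,:,:2]-C)@k[:2]-k[2]
    for i,(a,bb) in enumerate([(.055,.088),(-.055,.088),(-.055,-.088),(.055,-.088)]):
        S=C+a*x+bb*y
        d=c[:,:,:2]-S;rr=np.hypot(d[:,:,0],d[:,:,1])
        mb=(rr<.042)&(rr>.013)&(h>.017)&(h<.05)
        mh=(rr<.008)&(h>.015)&(h<.06)
        q=c[mb];hb=h[mb]
        if len(q)<10: print(i+1,S,"few");continue
        mu=q[:,:2].mean(0);w,v=np.linalg.eigh(np.cov((q[:,:2]-mu).T));v=v[:,1]
        t=(q[:,:2]-S)@v;er=[np.median(hb[(t>.015)&(t<.027)]),np.median(hb[(t<-.015)&(t>-.027)])]
        print(i+1,"axis",S,"barmid",mu,"bar ang deg",np.degrees(np.arctan2(v[1],v[0])),"bar top h",er,"hub top",np.percentile(h[mh],90) if mh.any() else 0,"t",t.min(),t.max(),len(q))
    L=C+.086*y; 
    uv=proj(s,[[*L,k[2]+k[:2]@(L-C)+.008]])[0];print("level px",uv)
if __name__=="__main__": report(dict(np.load("w.npz")))
E
python3 d.py; python3 -c "
import cv2;i=cv2.imread('pics/w0.png')[40:260,170:400];cv2.imwrite('pics/w0c.png',cv2.resize(i,None,fx=2.6,fy=2.6,interpolation=2))"
```

```text
rect ((0.5513388514518738, -0.2698333263397217), (0.14922618865966797, 0.21990609169006348), 80.24940490722656) plane [-0.0129  0.0239  0.0376] sd 0.0007534240866578843
centre [ 0.5513 -0.2698] ytable [ 0.9856 -0.1694] tilt deg along x,y (high +) [-1.2227 -0.9579]
1 axis [ 0.6288 -0.3389] barmid [ 0.63   -0.3396] bar ang deg 152.2745809213117 bar top h [np.float64(0.03188301638436054), np.float64(0.0317414511753738)] hub top 0.039398328602396324 t -0.03727764770675425 0.03674857504068097 266
2 axis [ 0.6474 -0.2305] barmid [ 0.6473 -0.2305] bar ang deg 71.53139793476555 bar top h [np.float64(0.02699506684652242), np.float64(0.02676645498626499)] hub top 0.03456485694140321 t -0.03758596390979473 0.036188464412291045 288
3 axis [ 0.4739 -0.2007] barmid [ 0.4751 -0.2014] bar ang deg 74.55921582182505 bar top h [np.float64(0.0327193240109829), np.float64(0.032904257292378725)] hub top 0.040246707929453555 t -0.03757042437293913 0.036360595040358046 228
4 axis [ 0.4553 -0.3091] barmid [ 0.4566 -0.3085] bar ang deg 68.29115632149735 bar top h [np.float64(0.026664525210706017), np.float64(0.02656208603927534)] hub top 0.034332637449548106 t -0.03605365745748059 0.037080245067324505 195
level px [314.7021  97.9795]
```

View pics/w0c.png

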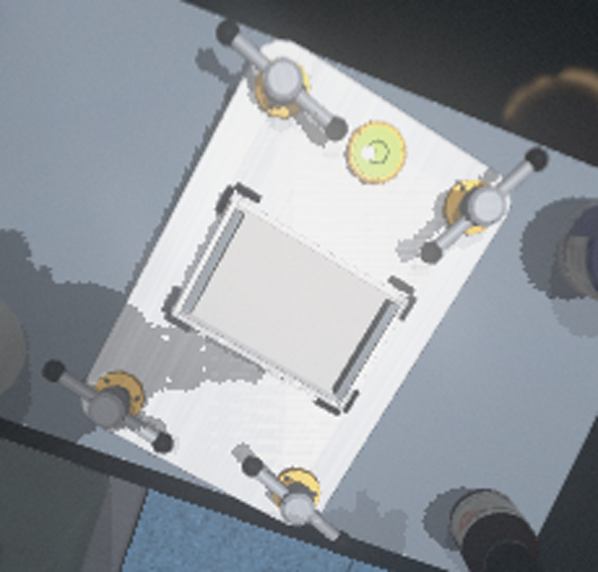

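Converted, 0.23 m / 0.75 = 0.3067, 0.0904 m / 0.75 = 0.1205, -1.92 rad / 6.2832 = -0.3056.

Call:
drive_effector(steps=[0.0267, 0.032, 0.0267, -0.0239, 0.4, 0.0533, 0.064, 0.0533, -0.0477, 0.4, 0.08, 0.096, 0.08, -0.0716, 0.4, 0.1005, 0.1205, 0.1067, -0.0955, 0.4, 0.1005, 0.1205, 0.1333, -0.1194, 0.4, 0.1005, 0.1205, 0.16, -0.1432, 0.4, 0.1005, 0.1205, 0.1867, -0.1671, 0.4, 0.1005, 0.1205, 0.2133, -0.191, 0.4, 0.1005, 0.1205, 0.24, -0.2149, 0.4, 0.1005, 0.1205, 0.2667, -0.2387, 0.4, 0.1005, 0.1205, 0.28, -0.2626, 0.4, 0.1005, 0.1205, 0.2933, -0.2865, 0.4, 0.1005, 0.1205, 0.3067, -0.3056, 0.4, 0.1005, 0.1205, 0.3067, -0.3056, 0.4, 0.1005, 0.1205, 0.3067, -0.3056, 0.4])

```text
t: 2.9
tcp_pos: [0.629, -0.3404, 0.103]
tool_rot: [0.422, 0.907, 0.0, -0.0]
force: [-0.4, -0.3, -0.0]
finger_gap: 0.398
gripper_force: 0.0
```

```bash
cat > e.py <<'E'
from h import *
np.set_printoptions(precision=4,suppress=True)
s=manip.sense();R=Ro.from_quat(s["tool_rot"]).as_matrix()
print(s["q"],s["tcp_pos"],"yaw",np.arctan2(R[1,0],R[0,0]),s["finger_gap"])
import sys
if len(sys.argv)>1: snap("wrist",sys.argv[1])
E
python3 e.py w1.png
```

```text
[-0.6519  0.8175  1.2914 -0.0001  1.0336 -1.3522] [ 0.629  -0.3404  0.103 ] yaw 2.2711410584479212 0.39802996535022744
```

View pics/w1.png

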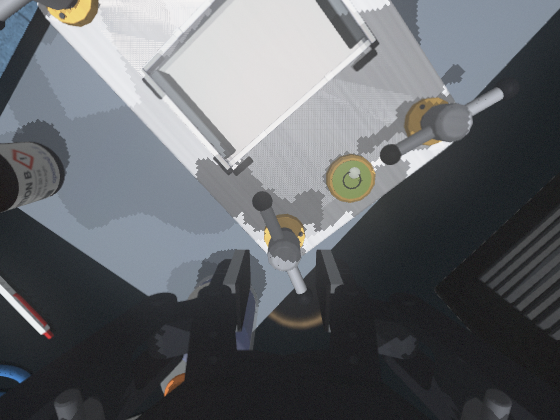

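Fingers (cols 240 and 325) straddle hub 1 (283,240), with the bar lying between them. I'll go down and turn.

Converted, 0.029 m / 0.75 = 0.0387, 0.015 m / 0.75 = 0.02, 0.15 rad / 6.2832 = 0.0239.

Call:
drive_effector(steps=[0, 0, 0.02, 0, 0.4, 0, 0, 0.0387, 0, 0.4, 0, 0, 0.0387, 0.0239, 0.4, 0, 0, 0.0387, 0.0477, 0.4, 0, 0, 0.0387, 0.0716, 0.4, 0, 0, 0.0387, 0.0955, 0.4, 0, 0, 0.0387, 0.1194, 0.4, 0, 0, 0.0387, 0.1432, 0.4, 0, 0, 0.0387, 0.1671, 0.4])

```text
t: 3.85
tcp_pos: [0.6292, -0.3389, 0.0727]
tool_rot: [0.82, 0.573, -0.001, -0.001]
force: [-0.5, -1.1, 0.2]
finger_gap: 0.397
gripper_force: 1.2
```

```bash
python3 e.py w2.png
```

```text
[-0.6498  0.856   1.303  -0.0009  0.9848 -0.298 ] [ 0.6292 -0.3389  0.0727] yaw 1.21952632282865 0.3967188410157239
```

View pics/w2.png

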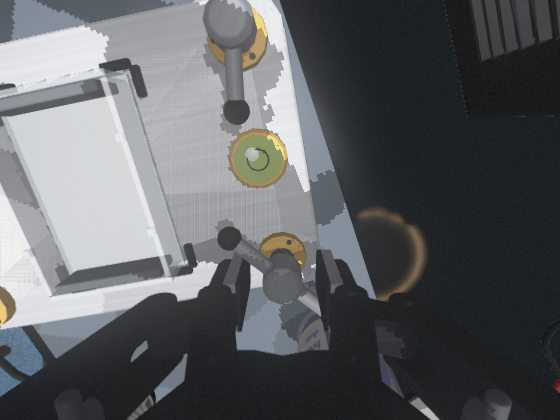

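The bar lies slantwise between the fingertips, held at about (245,250) and (310,300), so the drive works. Continuing the stroke, then lifting and returning by pi.

Converted, 2.7 rad / 6.2832 = 0.4297.

Call:
drive_effector(steps=[0, 0, 0, 0.0239, 0.4, 0, 0, 0, 0.0477, 0.4, 0, 0, 0, 0.0716, 0.4, 0, 0, 0, 0.0955, 0.4, 0, 0, 0, 0.1194, 0.4, 0, 0, 0, 0.1432, 0.4, 0, 0, 0, 0.1671, 0.4, 0, 0, 0, 0.191, 0.4, 0, 0, 0, 0.2149, 0.4, 0, 0, 0, 0.2387, 0.4, 0, 0, 0, 0.2626, 0.4, 0, 0, 0, 0.2865, 0.4, 0, 0, 0, 0.3104, 0.4, 0, 0, 0, 0.3342, 0.4, 0, 0, 0, 0.3581, 0.4, 0, 0, 0, 0.382, 0.4, 0, 0, 0, 0.4058, 0.4, 0, 0, 0, 0.4297, 0.4, 0, 0, 0, 0.4536, 0.4, 0, 0, 0, 0.4775, 0.4])

```text
t: 5.9
tcp_pos: [0.6288, -0.3381, 0.0727]
tool_rot: [-0.63, 0.776, 0.002, -0.001]
force: [-1.5, 0.4, -0.3]
finger_gap: 0.401
gripper_force: 1.3
```

```bash
python3 e.py
```

```text
[-0.6494  0.8556  1.3038 -0.0002  0.9862  2.6992] [ 0.6288 -0.3381  0.0727] yaw -1.7776781109347162 0.40069547863905997
```

Converted, -0.028 m / 0.75 = -0.0373, -0.015 m / 0.75 = -0.02, -0.45 rad / 6.2832 = -0.0716.

Call:
drive_effector(steps=[0, 0, 0, -0.0239, 0.4, 0, 0, -0.02, -0.0477, 0.4, 0, 0, -0.0373, -0.0716, 0.4, 0, 0, -0.0373, -0.0955, 0.4, 0, 0, -0.0373, -0.1194, 0.4, 0, 0, -0.0373, -0.1432, 0.4, 0, 0, -0.0373, -0.1671, 0.4, 0, 0, -0.0373, -0.191, 0.4, 0, 0, -0.0373, -0.2149, 0.4, 0, 0, -0.0373, -0.2387, 0.4, 0, 0, -0.0373, -0.2626, 0.4, 0, 0, -0.0373, -0.2865, 0.4, 0, 0, -0.0373, -0.3104, 0.4, 0, 0, -0.0373, -0.3342, 0.4, 0, 0, -0.0373, -0.3581, 0.4, 0, 0, -0.0373, -0.382, 0.4, 0, 0, -0.0373, -0.4058, 0.4, 0, 0, -0.0373, -0.4297, 0.4, 0, 0, -0.0373, -0.4536, 0.4, 0, 0, -0.0373, -0.4775, 0.4])

```text
t: 7.9
tcp_pos: [0.6297, -0.3386, 0.1011]
tool_rot: [0.816, 0.579, -0.0, -0.001]
force: [-0.3, -0.2, -0.3]
finger_gap: 0.4
gripper_force: 0.0
```

Call:
drive_effector(steps=[0, 0, 0, -0.0239, 0.4, 0, 0, 0, -0.0477, 0.4, 0, 0, 0, -0.0716, 0.4, 0, 0, 0.0187, -0.0716, 0.4, 0, 0, 0.0373, -0.0716, 0.4, 0, 0, 0.0373, -0.0477, 0.4, 0, 0, 0.0373, -0.0239, 0.4, 0, 0, 0.0373, 0, 0.4, 0, 0, 0.0373, 0.0239, 0.4, 0, 0, 0.0373, 0.0477, 0.4, 0, 0, 0.0373, 0.0716, 0.4, 0, 0, 0.0373, 0.0955, 0.4, 0, 0, 0.0373, 0.1194, 0.4, 0, 0, 0.0373, 0.1432, 0.4, 0, 0, 0.0373, 0.1671, 0.4, 0, 0, 0.0373, 0.191, 0.4, 0, 0, 0.0373, 0.2149, 0.4, 0, 0, 0.0373, 0.2387, 0.4, 0, 0, 0.0373, 0.2626, 0.4, 0, 0, 0.0373, 0.2865, 0.4])

```text
t: 9.9
tcp_pos: [0.6281, -0.3375, 0.0712]
tool_rot: [0.958, -0.287, -0.003, -0.001]
force: [-1.0, 1.8, -0.4]
finger_gap: 0.398
gripper_force: 1.2
```

```bash
python3 e.py
```

```text
[-0.6494  0.8574  1.3049  0.0002  0.9859  1.5033] [ 0.6281 -0.3375  0.0712] yaw -0.5820152388569385 0.39784676964207805
```

Call:
drive_effector(steps=[0, 0, 0, 0.0239, 0.4, 0, 0, 0, 0.0477, 0.4, 0, 0, 0, 0.0716, 0.4, 0, 0, 0, 0.0955, 0.4, 0, 0, 0, 0.1194, 0.4, 0, 0, 0, 0.1432, 0.4, 0, 0, 0, 0.1671, 0.4, 0, 0, 0, 0.191, 0.4])

```text
t: 10.7
tcp_pos: [0.6284, -0.3374, 0.0714]
tool_rot: [-0.629, 0.778, 0.003, -0.0]
force: [-1.3, 1.2, 0.4]
finger_gap: 0.401
gripper_force: 1.2
```

```bash
python3 e.py
```

```text
[-0.6492  0.8572  1.3047  0.0006  0.9858  2.7033] [ 0.6284 -0.3374  0.0714] yaw -1.7820480898762256 0.40086725650475624
```

Converted, -0.262 m / 0.75 = -0.3493, 0.111 m / 0.75 = 0.148, -1.5 rad / 6.2832 = -0.2387.

Call:
drive_effector(steps=[0, 0, 0, -0.0239, 0.4, 0, 0, -0.0267, -0.0477, 0.4, 0, 0, -0.08, -0.0716, 0.4, -0.0067, 0.02, -0.1333, -0.0955, 0.4, -0.0133, 0.0533, -0.1867, -0.1194, 0.4, -0.024, 0.0867, -0.24, -0.1432, 0.4, -0.0333, 0.12, -0.2933, -0.1671, 0.4, -0.0453, 0.148, -0.3493, -0.191, 0.4, -0.0453, 0.148, -0.3493, -0.2149, 0.4, -0.0453, 0.148, -0.3493, -0.2387, 0.4, -0.0453, 0.148, -0.3493, -0.2626, 0.4, -0.0453, 0.148, -0.3493, -0.2865, 0.4, -0.0453, 0.148, -0.3493, -0.3104, 0.4, -0.0453, 0.148, -0.3493, -0.3342, 0.4, -0.0453, 0.148, -0.3493, -0.3342, 0.4, -0.0453, 0.148, -0.3493, -0.3342, 0.4])

```text
t: 12.3
tcp_pos: [0.528, -0.2833, 0.335]
tool_rot: [0.987, 0.16, -0.001, -0.001]
force: [0.6, 0.1, 0.4]
finger_gap: 0.403
gripper_force: 0.0
```

```bash
python3 c.py w3.png;python3 d.py;python3 e.py
```

```text
[ 0.5962 -0.2609  0.4547] [[ 0.3158 -0.9488 -0.002 ]
 [-0.9098 -0.3034  0.2832]
 [-0.2693 -0.0876 -0.9591]] [-0.6787  0.412   1.3962  0.      1.335   0.5696]
rect ((0.5507901906967163, -0.2684463560581207), (0.14945578575134277, 0.2192307412624359), 80.25318145751953) plane [ 0.0046 -0.0203  0.0376] sd 0.0007576125446492975
centre [ 0.5508 -0.2684] ytable [ 0.9856 -0.1693] tilt deg along x,y (high +) [1.1027 0.458 ]
1 axis [ 0.6282 -0.3376] barmid [ 0.6276 -0.336 ] bar ang deg 126.7798280974122 bar top h [np.float64(0.027321689547515446), np.float64(0.027589489083897425)] hub top 0.03507087360809076 t -0.03679390875553316 0.03807064194719751 259
2 axis [ 0.6468 -0.2291] barmid [ 0.6463 -0.2278] bar ang deg 71.69843391609605 bar top h [np.float64(0.026767423390178402), np.float64(0.02696801459494677)] hub top 0.034252708273097635 t -0.03666755319162588 0.037240687929539905 283
3 axis [ 0.4734 -0.1993] barmid [ 0.4741 -0.198 ] bar ang deg 74.41187425678639 bar top h [np.float64(0.03277192001861546), np.float64(0.03262021095647044)] hub top 0.04032123463506655 t -0.036188434340785655 0.03714678497016581 216
4 axis [ 0.4547 -0.3078] barmid [ 0.4556 -0.3054] bar ang deg 68.3198928109615 bar top h [np.float64(0.02678183577842083), np.float64(0.02647394934799803)] hub top 0.034357006828486095 t -0.036223289044366586 0.03770036589435984 196
level px [309.2246  97.2673]
[-0.6787  0.412   1.3962  0.      1.335   0.5696] [ 0.5281 -0.2833  0.3353] yaw 0.3224279027178343 0.4011696288418747
```

```bash
python3 - <<'E'
from h import *
s=dict(np.load("w.npz"));p=s["pixels"].astype(int)
for n,m in(("buffer",(p[:,:,2]>120)&(p[:,:,2]-p[:,:,0]>80)),("stain",(p[:,:,0]>180)&(p[:,:,0]-p[:,:,2]>110))):
    yx=np.argwhere(m);c=depthpt(s,yx[:,::-1]);c=c[(c[:,2]>.09)&(c[:,2]<.16)]
    z=np.percentile(c[:,2],90);t=c[c[:,2]>z-.003]
    print(n,z,cv2.minEnclosingCircle(t[:,:2].astype(np.float32)),len(t))
E
```

```text
buffer 0.13833065634147876 ((0.4598669707775116, -0.10800491273403168), 0.015137317590415478) 373
stain 0.1180122755558817 ((0.6373573541641235, -0.4255487024784088), 0.014291741885244846) 483
```

Buffer centre is (0.460,-0.108), 91 mm from screw 3, with its cap top at 138 mm as specified. That leaves room. To screw 3.

Converted, 0.225 m / 0.75 = 0.3, 0.2 m / 0.75 = 0.2667, -0.58 rad / 6.2832 = -0.0923.

Call:
drive_effector(steps=[-0.0107, -0.04, 0.04, -0.0239, 0.4, -0.0213, -0.08, 0.08, -0.0477, 0.4, -0.0328, -0.1301, 0.12, -0.0716, 0.4, -0.0328, -0.1301, 0.1733, -0.0923, 0.4, -0.0328, -0.1301, 0.2267, -0.0923, 0.4, -0.0328, -0.1301, 0.2667, -0.0923, 0.4, -0.0328, -0.1301, 0.3, -0.0923, 0.4, -0.0328, -0.1301, 0.3, -0.0923, 0.4, -0.0328, -0.1301, 0.3, -0.0923, 0.4])

```text
t: 13.25
tcp_pos: [0.4738, -0.1989, 0.1113]
tool_rot: [0.899, 0.437, -0.0, -0.0]
force: [1.0, 0.0, -0.0]
finger_gap: 0.403
gripper_force: 0.0
```

```bash
python3 e.py w4.png
```

```text
[-0.6153  0.6047  1.8301  0.      0.7074  0.051 ] [ 0.4738 -0.1989  0.1113] yaw 0.904430640866432 0.40269807014567904
```

View pics/w4.png

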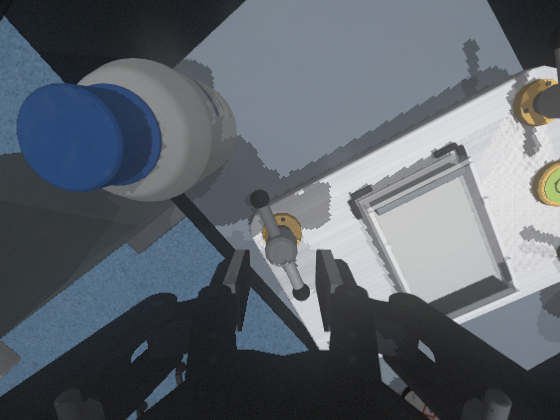

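Fingers (240 and 325) straddle hub 3 (282,245), clear of the buffer bottle (155,130). Going down and turning.

Converted, 0.036 m / 0.75 = 0.048, 0.018 m / 0.75 = 0.024, 2.65 rad / 6.2832 = 0.4218.

Call:
drive_effector(steps=[0, 0, 0.024, 0, 0.4, 0, 0, 0.048, 0, 0.4, 0, 0, 0.048, 0.0239, 0.4, 0, 0, 0.048, 0.0477, 0.4, 0, 0, 0.048, 0.0716, 0.4, 0, 0, 0.048, 0.0955, 0.4, 0, 0, 0.048, 0.1194, 0.4, 0, 0, 0.048, 0.1432, 0.4, 0, 0, 0.048, 0.1671, 0.4, 0, 0, 0.048, 0.191, 0.4, 0, 0, 0.048, 0.2149, 0.4, 0, 0, 0.048, 0.2387, 0.4, 0, 0, 0.048, 0.2626, 0.4, 0, 0, 0.048, 0.2865, 0.4, 0, 0, 0.048, 0.3104, 0.4, 0, 0, 0.048, 0.3342, 0.4, 0, 0, 0.048, 0.3581, 0.4, 0, 0, 0.048, 0.382, 0.4, 0, 0, 0.048, 0.4058, 0.4, 0, 0, 0.048, 0.4218, 0.4])

```text
t: 15.3
tcp_pos: [0.4739, -0.1991, 0.0769]
tool_rot: [-0.641, 0.767, -0.001, 0.0]
force: [-1.0, -0.4, -1.9]
finger_gap: 0.397
gripper_force: 1.2
```

```bash
python3 e.py
```

```text
[-0.6152  0.668   1.847  -0.0004  0.6251  2.7053] [ 0.4739 -0.1991  0.0769] yaw -1.7494374793562508 0.3968989821541568
```

Converted, -0.028 m / 0.75 = -0.0373, -0.015 m / 0.75 = -0.02, -3 rad / 6.2832 = -0.4775.

Call:
drive_effector(steps=[0, 0, 0, -0.0239, 0.4, 0, 0, -0.02, -0.0477, 0.4, 0, 0, -0.0373, -0.0716, 0.4, 0, 0, -0.0373, -0.0955, 0.4, 0, 0, -0.0373, -0.1194, 0.4, 0, 0, -0.0373, -0.1432, 0.4, 0, 0, -0.0373, -0.1671, 0.4, 0, 0, -0.0373, -0.191, 0.4, 0, 0, -0.0373, -0.2149, 0.4, 0, 0, -0.0373, -0.2387, 0.4, 0, 0, -0.0373, -0.2626, 0.4, 0, 0, -0.0373, -0.2865, 0.4, 0, 0, -0.0373, -0.3104, 0.4, 0, 0, -0.0373, -0.3342, 0.4, 0, 0, -0.0373, -0.3581, 0.4, 0, 0, -0.0373, -0.382, 0.4, 0, 0, -0.0373, -0.4058, 0.4, 0, 0, -0.0373, -0.4297, 0.4, 0, 0, -0.0373, -0.4536, 0.4, 0, 0, -0.0373, -0.4775, 0.4])

```text
t: 17.3
tcp_pos: [0.4749, -0.1996, 0.1054]
tool_rot: [0.808, 0.59, 0.001, 0.002]
force: [0.3, 0.1, 0.5]
finger_gap: 0.399
gripper_force: 0.0
```

Call:
drive_effector(steps=[0, 0, 0, -0.0239, 0.4, 0, 0, 0, -0.0477, 0.4, 0, 0, 0, -0.0716, 0.4, 0, 0, 0.0187, -0.0716, 0.4, 0, 0, 0.0387, -0.0716, 0.4, 0, 0, 0.0387, -0.0477, 0.4, 0, 0, 0.0387, -0.0239, 0.4, 0, 0, 0.0387, 0, 0.4, 0, 0, 0.0387, 0.0239, 0.4, 0, 0, 0.0387, 0.0477, 0.4, 0, 0, 0.0387, 0.0716, 0.4, 0, 0, 0.0387, 0.0955, 0.4, 0, 0, 0.0387, 0.1194, 0.4, 0, 0, 0.0387, 0.1432, 0.4, 0, 0, 0.0387, 0.1671, 0.4, 0, 0, 0.0387, 0.191, 0.4, 0, 0, 0.0387, 0.2149, 0.4, 0, 0, 0.0387, 0.2387, 0.4, 0, 0, 0.0387, 0.2626, 0.4, 0, 0, 0.0387, 0.2865, 0.4])

```text
t: 19.3
tcp_pos: [0.4735, -0.1988, 0.0759]
tool_rot: [0.962, -0.272, 0.0, 0.0]
force: [-1.2, 1.0, -0.9]
finger_gap: 0.4
gripper_force: 1.1
```

Call:
drive_effector(steps=[0, 0, 0, 0.0239, 0.4, 0, 0, 0, 0.0477, 0.4, 0, 0, 0, 0.0716, 0.4, 0, 0, 0, 0.0955, 0.4, 0, 0, 0, 0.1194, 0.4, 0, 0, 0, 0.1432, 0.4, 0, 0, 0, 0.1671, 0.4, 0, 0, 0, 0.191, 0.4])

```text
t: 20.1
tcp_pos: [0.4738, -0.1991, 0.0759]
tool_rot: [-0.641, 0.768, -0.001, 0.0]
force: [-1.8, 0.6, -0.7]
finger_gap: 0.403
gripper_force: 1.3
```

```bash
python3 e.py
```

```text
[-0.6153  0.6698  1.8475 -0.0005  0.6229  2.7065] [ 0.4738 -0.1991  0.0759] yaw -1.7505980924341957 0.40285659090409565
```

Converted, -0.028 m / 0.75 = -0.0373, -0.015 m / 0.75 = -0.02, -3 rad / 6.2832 = -0.4775.

Call:
drive_effector(steps=[0, 0, 0, -0.0239, 0.4, 0, 0, -0.02, -0.0477, 0.4, 0, 0, -0.0373, -0.0716, 0.4, 0, 0, -0.0373, -0.0955, 0.4, 0, 0, -0.0373, -0.1194, 0.4, 0, 0, -0.0373, -0.1432, 0.4, 0, 0, -0.0373, -0.1671, 0.4, 0, 0, -0.0373, -0.191, 0.4, 0, 0, -0.0373, -0.2149, 0.4, 0, 0, -0.0373, -0.2387, 0.4, 0, 0, -0.0373, -0.2626, 0.4, 0, 0, -0.0373, -0.2865, 0.4, 0, 0, -0.0373, -0.3104, 0.4, 0, 0, -0.0373, -0.3342, 0.4, 0, 0, -0.0373, -0.3581, 0.4, 0, 0, -0.0373, -0.382, 0.4, 0, 0, -0.0373, -0.4058, 0.4, 0, 0, -0.0373, -0.4297, 0.4, 0, 0, -0.0373, -0.4536, 0.4, 0, 0, -0.0373, -0.4775, 0.4])

```text
t: 22.1
tcp_pos: [0.4749, -0.1997, 0.1044]
tool_rot: [0.808, 0.59, 0.001, 0.002]
force: [0.2, 0.6, -0.2]
finger_gap: 0.396
gripper_force: 0.0
```

Call:
drive_effector(steps=[0, 0, 0, -0.0239, 0.4, 0, 0, 0, -0.0477, 0.4, 0, 0, 0, -0.0716, 0.4, 0, 0, 0.0187, -0.0716, 0.4, 0, 0, 0.04, -0.0716, 0.4, 0, 0, 0.04, -0.0477, 0.4, 0, 0, 0.04, -0.0239, 0.4, 0, 0, 0.04, 0, 0.4, 0, 0, 0.04, 0.0239, 0.4, 0, 0, 0.04, 0.0477, 0.4, 0, 0, 0.04, 0.0716, 0.4, 0, 0, 0.04, 0.0955, 0.4, 0, 0, 0.04, 0.1194, 0.4, 0, 0, 0.04, 0.1432, 0.4, 0, 0, 0.04, 0.1671, 0.4, 0, 0, 0.04, 0.191, 0.4, 0, 0, 0.04, 0.2149, 0.4, 0, 0, 0.04, 0.2387, 0.4, 0, 0, 0.04, 0.2626, 0.4, 0, 0, 0.04, 0.2865, 0.4])

```text
t: 24.1
tcp_pos: [0.4738, -0.1992, 0.074]
tool_rot: [0.962, -0.272, 0.001, 0.0]
force: [-1.8, -0.7, -0.4]
finger_gap: 0.402
gripper_force: 1.3
```

Call:
drive_effector(steps=[0, 0, 0, 0.0239, 0.4, 0, 0, 0, 0.0477, 0.4, 0, 0, 0, 0.0716, 0.4, 0, 0, 0, 0.0955, 0.4, 0, 0, 0, 0.1194, 0.4, 0, 0, 0, 0.1432, 0.4, 0, 0, 0, 0.1671, 0.4, 0, 0, 0, 0.191, 0.4])

```text
t: 24.9
tcp_pos: [0.474, -0.1993, 0.074]
tool_rot: [-0.641, 0.768, -0.001, 0.0]
force: [-2.3, 0.5, -1.5]
finger_gap: 0.4
gripper_force: 1.4
```

```bash
python3 e.py
```

```text
[-0.6154  0.6736  1.848  -0.0008  0.6181  2.7065] [ 0.474  -0.1993  0.074 ] yaw -1.7504915441744768 0.39996705009960154
```

Careful with the scale: shifts go in shares of 0.75 m and turns go in shares of 2 pi rad. That gives: -0.028 m / 0.75 = -0.0373, -0.015 m / 0.75 = -0.02, -3 rad / 6.2832 = -0.4775.

Call:
drive_effector(steps=[0, 0, 0, -0.0239, 0.4, 0, 0, -0.02, -0.0477, 0.4, 0, 0, -0.0373, -0.0716, 0.4, 0, 0, -0.0373, -0.0955, 0.4, 0, 0, -0.0373, -0.1194, 0.4, 0, 0, -0.0373, -0.1432, 0.4, 0, 0, -0.0373, -0.1671, 0.4, 0, 0, -0.0373, -0.191, 0.4, 0, 0, -0.0373, -0.2149, 0.4, 0, 0, -0.0373, -0.2387, 0.4, 0, 0, -0.0373, -0.2626, 0.4, 0, 0, -0.0373, -0.2865, 0.4, 0, 0, -0.0373, -0.3104, 0.4, 0, 0, -0.0373, -0.3342, 0.4, 0, 0, -0.0373, -0.3581, 0.4, 0, 0, -0.0373, -0.382, 0.4, 0, 0, -0.0373, -0.4058, 0.4, 0, 0, -0.0373, -0.4297, 0.4, 0, 0, -0.0373, -0.4536, 0.4, 0, 0, -0.0373, -0.4775, 0.4])

```text
t: 26.9
tcp_pos: [0.4749, -0.1997, 0.1024]
tool_rot: [0.808, 0.59, 0.001, 0.002]
force: [-0.0, 0.0, -0.1]
finger_gap: 0.395
gripper_force: 0.0
```

Call:
drive_effector(steps=[0, 0, 0, -0.0239, 0.4, 0, 0, 0, -0.0477, 0.4, 0, 0, 0, -0.0716, 0.4, 0, 0, 0.0187, -0.0716, 0.4, 0, 0, 0.0387, -0.0716, 0.4, 0, 0, 0.0387, -0.0477, 0.4, 0, 0, 0.0387, -0.0239, 0.4, 0, 0, 0.0387, 0, 0.4, 0, 0, 0.0387, 0.0239, 0.4, 0, 0, 0.0387, 0.0477, 0.4, 0, 0, 0.0387, 0.0716, 0.4, 0, 0, 0.0387, 0.0955, 0.4, 0, 0, 0.0387, 0.113, 0.4, 0, 0, 0.0387, 0.0875, 0.4, 0, 0, 0.0133, 0.0637, 0.4, 0, 0, -0.04, 0.0637, 0.4, 0, 0, -0.04, 0.0637, 0.4])

```text
t: 28.6
tcp_pos: [0.4771, -0.2011, 0.136]
tool_rot: [0.91, 0.415, 0.003, 0.006]
force: [0.6, 0.8, -0.1]
finger_gap: 0.404
gripper_force: 0.0
```

```bash
python3 e.py
```

```text
[-0.615   0.5611  1.8145  0.0001  0.7531  0.1004] [ 0.4771 -0.2011  0.136 ] yaw 0.8553939570522718 0.40433196118483117
```

Converted, -0.2 m / 0.75 = -0.2667, 0.094 m / 0.75 = 0.1253, 0.5 rad / 6.2832 = 0.0796.

Call:
drive_effector(steps=[0, 0.0133, -0.0533, 0.0191, 0.4, -0.0133, 0.0533, -0.1067, 0.0398, 0.4, -0.0267, 0.0933, -0.16, 0.0589, 0.4, -0.036, 0.1253, -0.2133, 0.0796, 0.4, -0.036, 0.1253, -0.2667, 0.0796, 0.4, -0.036, 0.1253, -0.2667, 0.0796, 0.4, -0.036, 0.1253, -0.2667, 0.0796, 0.4, -0.036, 0.1253, -0.2667, 0.0796, 0.4])

```text
t: 29.4
tcp_pos: [0.526, -0.28, 0.3294]
tool_rot: [0.984, 0.177, -0.001, -0.001]
force: [-0.3, -0.2, -0.7]
finger_gap: 0.4
gripper_force: 0.0
```

```bash
python3 c.py w5.png;python3 d.py;python3 e.py
```

```text
[ 0.5934 -0.2554  0.4491] [[ 0.3477 -0.9376 -0.0023]
 [-0.899  -0.3341  0.2832]
 [-0.2663 -0.0964 -0.9591]] [-0.6764  0.4129  1.4128  0.      1.3192  0.5385]
rect ((0.551063060760498, -0.26913708448410034), (0.14979389309883118, 0.219778373837471), 80.13070678710938) plane [-0.0044  0.0022  0.0386] sd 0.0007709621928632173
centre [ 0.5511 -0.2691] ytable [ 0.9852 -0.1714] tilt deg along x,y (high +) [-0.0804 -0.2716]
1 axis [ 0.6283 -0.3384] barmid [ 0.6283 -0.3377] bar ang deg 126.71078526820313 bar top h [np.float64(0.027428833205480674), np.float64(0.027656320531788472)] hub top 0.0349227639720892 t -0.0367024822611327 0.0373434818866346 267
2 axis [ 0.6472 -0.23  ] barmid [ 0.6468 -0.2292] bar ang deg 71.74941524338563 bar top h [np.float64(0.02684292969529857), np.float64(0.026714619836930464)] hub top 0.03445676456423152 t -0.03719373885644305 0.03681928955941654 296
3 axis [ 0.4738 -0.1999] barmid [ 0.4746 -0.1993] bar ang deg 79.94174454739961 bar top h [np.float64(0.026804266382825348), np.float64(0.026875488035015674)] hub top 0.03446211725532928 t -0.03710822767110132 0.03738977807790761 228
4 axis [ 0.4549 -0.3082] barmid [ 0.4563 -0.3064] bar ang deg 68.12377559146724 bar top h [np.float64(0.026624079185907285), np.float64(0.026293374120137672)] hub top 0.034232421485485526 t -0.036269997685630245 0.03703825011702824 199
level px [316.0884  97.3351]
[-0.6764  0.4129  1.4128  0.      1.3192  0.5385] [ 0.5259 -0.2799  0.3289] yaw 0.35585590032921655 0.39856773428644554
```

```bash
python3 -c "
import cv2;i=cv2.imread('pics/w5.png')[40:260,170:400];a=cv2.resize(i,(560,536),interpolation=2);b=cv2.resize(cv2.imread('pics/w5.png')[82:114,300:332],(230,230),interpolation=0)
a[300:530,328:558]=b;cv2.imwrite('pics/w5c.png',a)"
```

```text
(no output)
```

View pics/w5c.png

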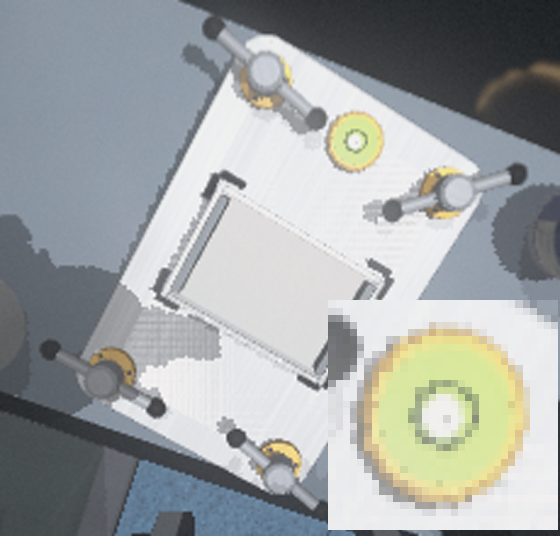

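The inset shows the bubble wholly inside its ring (ring centre at about (443,412), bubble about (441,418)), and the tray sits between its stops. The hub heights give a diagonal mismatch of about 0.7 mm. At 10 N/mm that puts roughly 7.5 N or more on every foot, with about 0.3° of tilt, both well inside the limits. Handing in.

```bash
python3 -c "
from station import manip
print(manip.sign_off())"
```

```text
the job is handed in; nothing more can be done
None
```

I tightened screws 1 and 3, handed the job in at about 29 s, and the hand-in returned no verdict: the table measured about 0.3° off level with the bubble inside its ring, every foot should carry about 7 N or more (worked out from screw heights, not measured), and the tray was in place and the bottles untouched.

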